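Prove the mill's tool setter with a fingertip

ROBOT

A 6-joint arm with a two-finger parallel gripper is mounted at the origin on a cart in front of the work surface, level with it; the furniture and walls round the work are solid. World frame = base frame: x ahead of the robot, y to its left, z up, the work surface at z = 0. Lengths are in m, angles in degrees, forces in N, time in s.
With the tool pointing down it reaches from about 0.275 to 0.775 m from the base axis. Payload 14.6 kg.
Tool frame: the origin (TCP) lies between the finger pads, 19 mm behind the fingertips; this is the grasp point; z points along the fingers, y is the line along which they close (so a half turn about z gives the same grasp; the last joint's range is limited). The gripper opens to 85 mm and grips with 20 to 120 N. Pads are 22 mm wide; open, the fingers measure 114 mm over their backs; the gripper's body (76 mm by 85 mm) begins 54 mm behind the grasp point. The pads swing forward as they close: fully open they stand 13 mm farther back than shut.
Start: joints at [60.43, 15.075, -2.767, 72.158, 0, 81.102], TCP at [0.185, 0.491, 0.25] pointing down, gripper open.
Joint ranges: [-151.79, 151.79], [-50.71, 97.33], [-67.44, 78.34], [-121.81, 120.89], [-77.56, 73.72], [-180, 180]. Speed limits (degrees/s): [108.29, 108.29, 147.25, 159.86, 180, 180].

INTERFACE

Orientations are given as a 3x3 rotation matrix whose columns are the frame's x, y, z axes.
In Python, from bench import ctrl gives the robot as it stands. Calls block until the motion is done:
- ctrl.reach(position, orientation): joint-space move of the TCP to a pose.
- ctrl.servo_line(position, velocity=0.15, frame=None): straight line of the TCP; frame=None keeps the orientation; velocity is the mean speed in m/s.
- ctrl.move_j(angles): joint-space move.
- ctrl.release() and ctrl.grab(): open the fingers fully, or close them until they stop; the grip force is fixed at half the most.
- ctrl.pause(seconds).
- ctrl.ik(position, orientation): joint angles nearest the present ones, or None.
- ctrl.observe(): the state.
- ctrl.camera(name): name is "scene" or "top"; returns the picture (480x640x3 uint8, red, green, blue); there is no depth.
- ctrl.calibration(name): a dict with "intrinsics" (3x3 intrinsics, pixels), "cam_to_world" (4x4, takes a point from camera to world coordinates). Camera axes: x right, y up, looking along -z (the intrinsics and any distortion apply to the point x, -y, -z); pixel columns grow to the right and rows downward; lengths in m; the calibration is good to about 2 mm. A picture is of the moment at which its call begins. calibration takes no time and is no camera call.
A pose or a line that the arm cannot do raises ctrl.PlanningError and nothing moves.
- ctrl.finish_job(): hands the job in; it is judged then, once.
The state is a dict: "time_s": time; "joint_pos": joint angles; "dq": joint speeds; "joint_torque": joint torques, N m; "tool_pos": TCP position; "tcp_rot": TCP orientation; "wrist_force": force on the tool from outside, world axes, zero at the start; "torque": the same for the moment, N m; "gripper_width": opening from 0.0 (shut) to 1.0 (fully open); "grasp_force": force on a finger pad.
Only numpy, scipy, OpenCV 4.12 (cv2) and the standard library are available. Lean on these libraries where they do the work, as an engineer would, in place of code of your own. Each camera call takes 0.05 s, during which the arm holds its last target. There are 200 camera calls.

TASK

Prove the mill's tool setter, the steel puck with the brass top: with the fingertips press the brass top down lightly so that it sinks a few millimetres, keep it down for two seconds, then let it spring back up and withdraw the hand at least 10 cm above it. Do not lift, tip or shift the setter, and do not touch or shift the look-alike setter with the white top, the black-lidded jar or the solder reel standing by.

Things in the scene. Friction and masses are not known exactly. Their poses are not given: they have to be found in the camera images.
- brass_setter: the mill's tool setter: loose upright steel puck, about 0.57 kg, on the desk. Foot 58 mm across, 8 mm high; body 48 mm across, 40 mm high, with a black band; above it a spring-loaded round brass disc, 28 mm across, its upper face 54 mm above the desk. A brass stub sticks out along +x to 35 mm from the axis, 27 mm up. Origin: centre of the underside; z up along its axis
- brass_top_centre (a point): centre of the upper face of the brass disc, which moves down with it; 54 mm above the desk when not pressed
- brass_top (a joint): how far the brass disc is pressed down, m: 0 up, 0.010 fully down on its stop. The spring needs about 1.4 N to start, 700 N/m after that (3.5 N at 3 mm, 5 N at 5 mm, 8.4 N at the stop) and drives it back up when let go
- white_setter: another tool setter of the same form and size, but its spring-loaded top disc is white ceramic; to be left alone. Loose, origin at the centre of its underside
- jar: small round amber jar with a black lid, 45 mm across and 42 mm high, to be left alone. Loose, origin at the centre of its underside
- reel: reel of solder standing on its flange: black flanges, pale wire, 52 mm across and 28 mm high, to be left alone. Loose, origin at the centre of its underside
Mind the look-alikes: they are no part of the job. What is shaped like the brass_setter but purple is not meant.

How it is judged:
By the outcome, as a careful person would: the job done as asked, in the order asked, and still so for the second after the job is handed in, with the robot touching nothing.
It also fails if it takes over 37 s, if anything falls off the work surface, if the arm or the gripper's body presses on something with over 40 N, if the wrist force passes 120 N, or if a joint passes its speed limit or range.

## Working session

There is one attempt and no reset: what is moved stays moved. The work goes in short steps, each a Python script; the robot and the scene stay as the last script left them, time stands still between calls to the robot, and variables do not carry over. Pictures are saved under pics/ and viewed, at most 10 in all, crops included, and the job is handed in when it is done.

```bash
mkdir -p pics; python3 - <<'E'
from bench import ctrl
import cv2
for n in("scene","top"):
    cv2.imwrite(f"pics/{n}.png",ctrl.camera(n)[:,:,::-1]); c=ctrl.calibration(n); print(n,c)
o=ctrl.observe();print(o["time_s"],o["wrist_force"],o["tcp_rot"])
E
```

```text
scene {'intrinsics': array([[576.70100276,   0.        , 320.42923729],
       [  0.        , 576.70100276, 244.84935089],
       [  0.        ,   0.        ,   1.        ]]), 'cam_to_world': array([[ 0.4569048 ,  0.51283861, -0.72679747, -0.41714974],
       [-0.88951199,  0.26109177, -0.37496602, -0.52171328],
       [-0.00253621,  0.81781884,  0.57547017,  0.80986081],
       [ 0.        ,  0.        ,  0.        ,  1.        ]])}
top {'intrinsics': array([[473.21018947,   0.        , 318.06281465],
       [  0.        , 473.21018947, 244.48733737],
       [  0.        ,   0.        ,   1.        ]]), 'cam_to_world': array([[ 0.02175618,  0.98799174, -0.15296731,  0.34064202],
       [-0.99947911,  0.02514181,  0.02023343, -0.01832051],
       [ 0.02383634,  0.15244743,  0.98802409,  0.94889352],
       [ 0.        ,  0.        ,  0.        ,  1.        ]])}
0.1 [-0.19920629 -0.51361592 -0.06263046] [[-9.35623582e-01  3.52999047e-01 -4.31305708e-04]
 [ 3.52999286e-01  9.35623273e-01 -7.71569493e-04]
 [ 1.31176362e-04 -8.74149220e-04 -9.99999609e-01]]
```

View pics/scene.png

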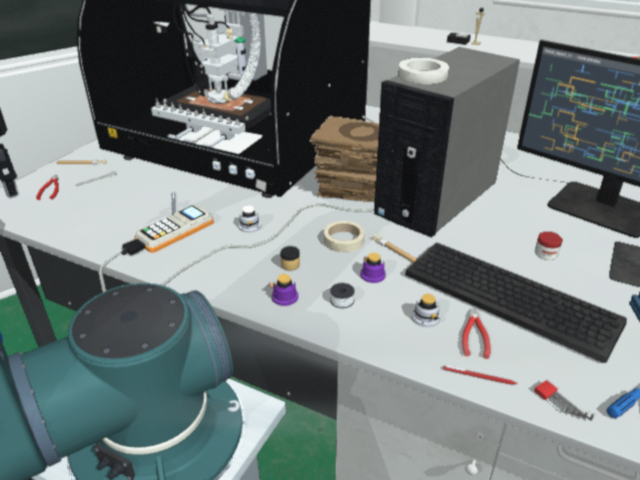

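View pics/top.png

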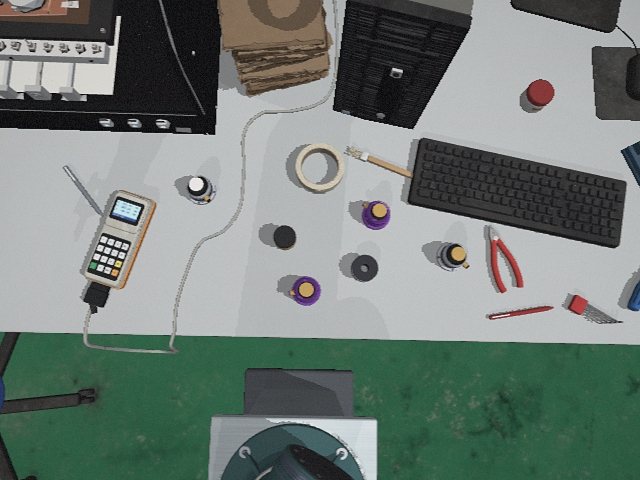

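The picture shows four setter-shaped things. In the top view they are:
- steel with a brass top at (457,254), or scene (428,308)
- purple with a brass top at (306,290)
- purple with a brass top at (376,211)
- steel with a white top at (200,186)

The jar is at (284,237) and the reel at (365,267). I choose the steel one with the brass top at (457,254) and check it in a crop.

```bash
cat > h.py <<'E'
import cv2, numpy as np
from bench import ctrl
ROI={"top":(425,225,60,60),"scene":(400,280,55,55)}
def brass(n,img):
    x,y,w,h=ROI[n]; hsv=cv2.cvtColor(img[y:y+h,x:x+w],cv2.COLOR_RGB2HSV)
    m=cv2.inRange(hsv,(12,90,110),(32,255,255))
    cs,_=cv2.findContours(m,cv2.RETR_EXTERNAL,cv2.CHAIN_APPROX_NONE)
    c=max(cs,key=cv2.contourArea); (u,v),ax,_=cv2.fitEllipse(c)
    return np.array([u+x,v+y]),ax,m
def ray(n,uv):
    c=ctrl.calibration(n); K,T=c["intrinsics"],c["cam_to_world"]
    d=np.linalg.solve(K,[uv[0],uv[1],1]); return T[:3,3],T[:3,:3]@(d*[1,-1,-1])
def plane(n,uv,z):
    o,d=ray(n,uv); return o+d*(z-o[2])/d[2]
E
python3 - <<'E'
from h import *
out=[]
for n in ROI:
    img=ctrl.camera(n); uv,ax,m=brass(n,img); print(n,uv,ax,plane(n,uv,.054))
    x,y,w,h=ROI[n]; a=img[y:y+h,x:x+w,::-1]
    out.append(cv2.resize(np.hstack([a,cv2.cvtColor(m,cv2.COLOR_GRAY2BGR)]),(760,290),interpolation=0))
cv2.imwrite("pics/crop.png",np.vstack(out))
print(ctrl.observe()["tool_pos"])
E
```

```text
top [458.01137161 253.37101555] (12.97693920135498, 13.64876937866211) [ 0.468762   -0.30602042  0.054     ]
scene [428.02782631 298.68650818] (9.27477741241455, 12.725229263305664) [ 0.46835527 -0.30776699  0.054     ]
[0.1852821  0.49107576 0.24971394]
```

View pics/crop.png

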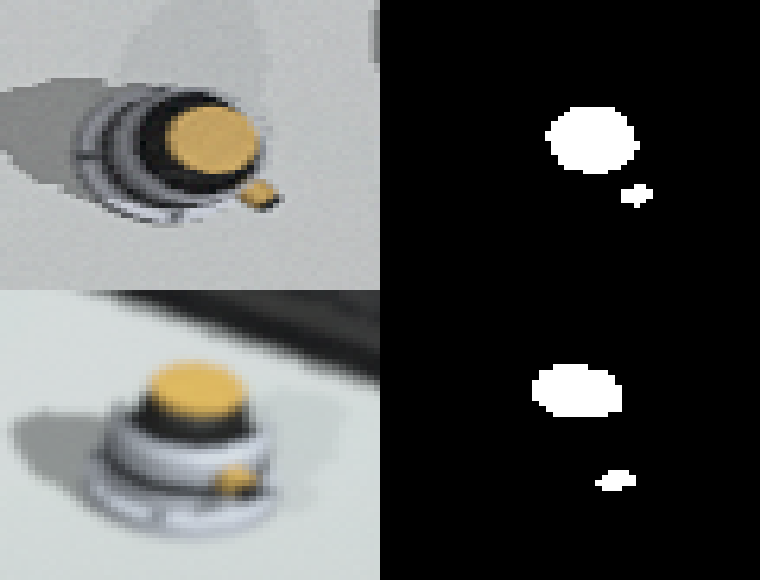

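The crop confirms it: a steel body with a black band, a brass disc and a brass stub, centred at top pixel (458,253) and scene pixel (428,299). The two views agree to 2 mm, giving (0.4686, -0.307). I'll move above it with the fingers shut.

```bash
python3 - <<'E'
from h import *
from scipy.spatial.transform import Rotation as Ro
ctrl.grab()
X,Y=.4686,-.307
R=Ro.from_euler('z',np.degrees(np.arctan2(Y,X)-np.arctan2(.491,.185)),degrees=True).as_matrix()@ctrl.observe()["tcp_rot"]
print(ctrl.ik([X,Y,.25],R), ctrl.ik([X,Y,.066],R))
ctrl.reach([X,Y,.22],R)
ctrl.servo_line([X,Y,.095])
ctrl.pause(.3)
o=ctrl.observe(); print(o["time_s"],o["tool_pos"],o["wrist_force"],o["gripper_width"])
np.save("bias.npy",o["wrist_force"])
a=ctrl.camera("scene")[240:390,330:530,::-1]; b=ctrl.camera("top")[180:330,360:560,::-1]
cv2.imwrite("pics/above.png",cv2.resize(np.hstack([a,b]),(800,300)))
E
```

```text
[-4.15648738e+01  1.85684141e+01  2.32598331e+00  7.37579310e+01
  4.30622244e-04  8.16891158e+01] [-4.15648738e+01  2.52627335e+01 -1.74241767e+01  4.73134516e+01
  4.30622244e-04  8.16891158e+01]
5.225 [ 0.46877543 -0.30714528  0.09541603] [-0.58822483  0.53923281 -0.86809092] -0.0007493327446307583
```

View pics/above.png

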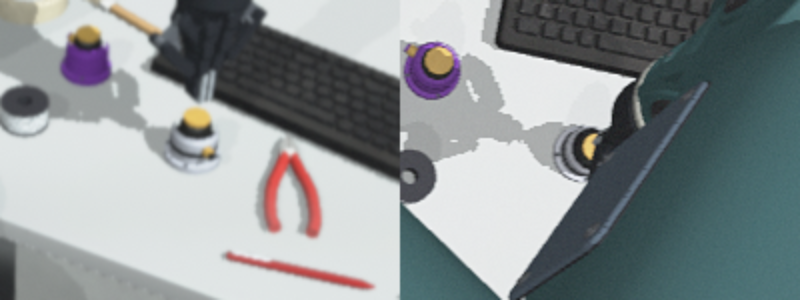

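The fingertips are just above the disc: tips at about (206,97) in the left crop, disc at (197,117). The tips look a little to the right, so I'll check them against the projection.

```bash
python3 - <<'E'
from h import *
c=ctrl.calibration("scene");K,T=c["intrinsics"],np.linalg.inv(c["cam_to_world"])
o=ctrl.observe();p=o["tool_pos"];R=o["tcp_rot"]
def pr(w):
    q=T[:3,:3]@w+T[:3,3]; q=K@(q*[1,-1,-1]); return q[:2]/q[2]
a=ctrl.camera("scene")[255:315,390:470,::-1]; a=cv2.resize(a,(800,600),interpolation=2)
for w,col in((p+R@[0,0,.019],(0,0,255)),(p+R@[.011,0,.019],(0,255,0)),(p+R@[-.011,0,.019],(0,255,0)),(np.array([.4686,-.307,.054]),(255,0,0))):
    uv=pr(w);print(uv); cv2.circle(a,tuple(int(t) for t in (uv-[390,255]+.5)*10),5,col,-1)
cv2.imwrite("pics/proj.png",a); print(R[:,0],o["time_s"])
E
```

```text
[428.91591369 289.95414817]
[425.46892876 286.90265616]
[432.41032656 293.04762643]
[427.70084555 298.50282967]
[ 5.48399793e-01  8.36216280e-01 -1.23295696e-05] 5.325
```

View pics/proj.png

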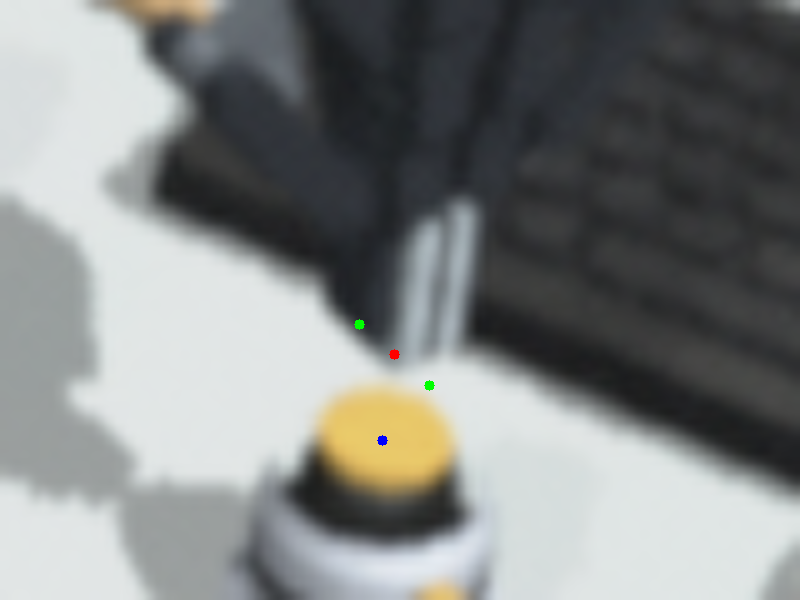

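The red dot (projected TCP tip) and blue dot (disc centre) line up sideways. The pad strips end at about (433,290), so the tips are at most a few mm higher than nominal. I'll press down under force guard.

```bash
python3 - <<'E'
from h import *
X,Y=.4686,-.307; b=np.load("bias.npy")
F=lambda:(ctrl.observe()["wrist_force"]-b)
ctrl.servo_line([X,Y,.079],velocity=.03); ctrl.pause(.2); print(ctrl.observe()["time_s"],F())
z=.079; ok=False
while z>.058:
    z-=.001; ctrl.servo_line([X,Y,z],velocity=.01); ctrl.pause(.1); f=F(); o=ctrl.observe()
    print(round(z,4),o["tool_pos"].round(4),f.round(2),round(o["time_s"],2))
    if abs(f[2])>4.3: ok=True;break
if ok:
    a=ctrl.camera("scene")[255:315,390:470,::-1]; cv2.imwrite("pics/press.png",cv2.resize(a,(800,600),interpolation=2))
    ctrl.pause(2.4); print(F(),ctrl.observe()["tool_pos"])
    ctrl.servo_line([X,Y,.085],velocity=.03); ctrl.servo_line([X,Y,.23],velocity=.1)
    print(ctrl.observe()["time_s"],F())
E
```

```text
6.2583 [ 0.37311176 -0.96637273  0.43233982]
0.078 [ 0.4686 -0.307   0.078 ] [ 1.   -0.57  0.9 ] 6.61
0.077 [ 0.4686 -0.307   0.077 ] [0.6  0.28 1.11] 6.96
0.076 [ 0.4686 -0.307   0.076 ] [ 0.5  -1.66  1.77] 7.31
0.075 [ 0.4686 -0.307   0.075 ] [0.5  0.31 0.47] 7.66
0.074 [ 0.4686 -0.307   0.074 ] [ 0.91 -0.32  1.76] 8.01
0.073 [ 0.4686 -0.307   0.073 ] [ 0.1  -0.2   0.53] 8.36
0.072 [ 0.4687 -0.307   0.0721] [-0.06 -1.21  2.84] 8.71
0.071 [ 0.4687 -0.3071  0.0711] [ 0.66 -0.87  3.05] 9.06
0.07 [ 0.4687 -0.3071  0.07  ] [ 1.13 -0.13  2.88] 9.41
0.069 [ 0.4686 -0.307   0.069 ] [ 0.82 -0.79  5.23] 9.76
[ 1.77045459 -1.94286607  4.90148572] [ 0.46861198 -0.30702007  0.06899253]
14.4917 [ 1.45132435 -1.10736299  0.73637349]
```

```bash
python3 - <<'E'
from h import *
img=ctrl.camera("scene"); uv,ax,m=brass("scene",img); print(uv,ax,ctrl.observe()["time_s"],ctrl.observe()["tool_pos"])
a=cv2.resize(img[255:335,390:470,::-1],(400,400)); p=cv2.resize(cv2.imread("pics/press.png"),(400,400))
cv2.imwrite("pics/after.png",np.hstack([p,a]))
E
```

```text
[428.1017971  298.75027275] (9.211210250854492, 12.612462997436523) 14.5417 [ 0.46844975 -0.30687013  0.22952287]
```

View pics/after.png

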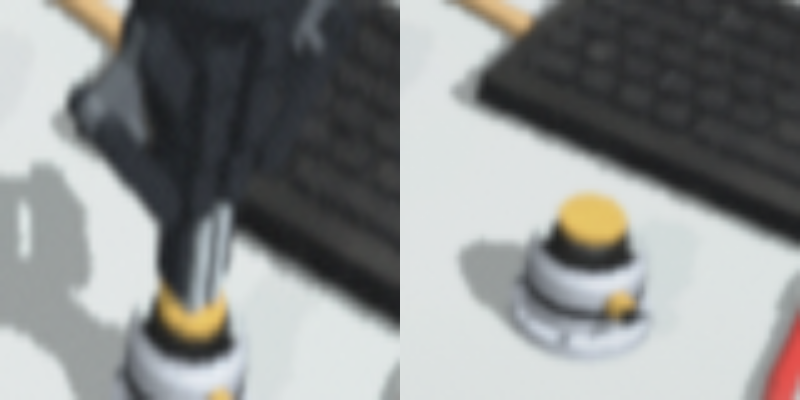

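The left half shows the fingertips pressing on the brass disc. The right half shows it sprung back, with its centre at (428.1,298.8) against (428.0,298.7) before, so the setter has not shifted.

```bash
python3 -c "
from bench import ctrl
print(ctrl.finish_job())"
```

```text
the job is handed in; nothing more can be done
None
```

I pressed the brass top down about 4 mm with roughly 4–5 N and held it for over 2 s. It sprang back up with the setter unmoved in the scene view, the fingertips are now about 15 cm above it, and I handed the job in at about 14.5 s.

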